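# Show a saddler's stamp to the inspection camera

## Task

Pull the top drawer of the little chest well open and leave it open, take out the hand stamp with the red grip (the other two stay standing in the drawer), and hold it up in the air in front of the inspection camera's lens: its brass face 8 cm from the lens, centred on it and square to it, with the stamp's long side along the camera head's long side (either way round). Finish still holding the stamp there, motionless, for the camera to take its picture; the other things on the bench stay where they are.

Things in the scene. Friction and masses are not known exactly. Their poses are not given: they have to be found in the camera images.
- chest_drawer0 (a joint): opening of the top drawer of a wooden two-drawer bench chest (240 deep, 340 wide, 170 mm high, pale fronts): 0 shut, 0.165 m at its stop; starts 0 to 0.02. Slides with a few newtons along -x of its handle point and stays where left. Inside 195 mm front to back, 298 mm wide; side walls rise 53 mm, the front panel 62 mm above the drawer floor.
- chest_drawer0_handle (a point): middle of the top drawer's steel bar handle, moves with the drawer. Round bar 11 mm thick, 120 mm long along y, its centre 35 mm in front of the drawer's front panel, on two thin posts 51 mm either side of the middle. x: level, from the handle into the chest; z up. The chest top is 38 mm above the bar centre, the drawer floor 37 mm below it; the inside begins 56 mm along x.
- stamp_red: the hand stamp to show. Origin: centre of its brass underside face (46 mm along x, 30 along y, 10 thick); then a narrow neck, and a red block grip 36 mm along x, 24 along y, from 14 to 50 mm above the face. z up through the grip. About 0.16 kg. Stands loose on the drawer floor in one of three places side by side, 85 mm apart; the drawer carries it along.
- stamp_blue: hand stamp, as the red one (same shape, size and axes) but with a blue grip; stands loose in the top drawer; a bystander that stays there
- stamp_black: hand stamp, as the red one (same shape, size and axes) but with a black grip; stands loose in the top drawer; a bystander that stays there
- cam_head: inspection camera head: grey block 115 mm along x, 70 along y, 44 thick, fixed on a stand, a round black lens in the middle of its upper face, a white light strip near each end of its long axis x. Origin: centre of the lens glass, 125 mm above the bench. z: where the lens looks, upward but leaning 20 degrees (0.35 rad) towards the robot's side. The lens rim stands 6 mm proud.
- jar: amber jar, 64 mm across, 85 mm high, origin at the centre of its underside; bystander
- spool: dark red spool, 52 mm across, 60 mm high, origin at the centre of its underside; bystander
- ring: brass ring lying flat, 60 mm across, 8 mm thick, origin at the centre of its underside; bystander
- hammer: hammer with a pale wooden handle lying on the bench, its length along x; bystander
- tin: tin, 72 mm across, 60 mm high, origin at the centre of its underside; bystander
There are look-alikes about, which are no part of the job. What is shaped like the part that bears cam_head but blue is not meant.

How it is judged:
On the way, in this order (a step that is already met when the one before it is completed fails the run):
1. the top drawer is open by more than 12 cm (value of joint chest_drawer0 above 0.12 m), for 0.2 s.
2. the red stamp is lifted out of the drawer in the fingers (height (world z) of stamp_red above 0.16 m and contact force between stamp_red and the fingers above 1 N), for 0.2 s.
At the end, for the whole second after the job is handed in: Red stamp at rest in the fingers, touching nothing else: face centre 65-95 mm out along the lens axis and within 15 mm of it in x and y, square to the lens within 0.15 rad, long sides parallel within 0.17 rad. Top drawer open over 10 cm, the other two stamps standing in it, untouched (all of step 2 and z of stamp_red in the frame of cam_head between 0.065 and 0.095 m and x of stamp_red in the frame of cam_head between -0.015 and 0.015 m and y of stamp_red in the frame of cam_head between -0.015 and 0.015 m and angle between the z axis of stamp_red and the z axis of cam_head, either way round below 0.15 rad and angle between the x axis of stamp_red and the x axis of cam_head, either way round below 0.17 rad and angle between stamp_red's own z axis and vertical below 0.6 rad and contact force between stamp_red and cam_head below 0.1 N and linear speed of stamp_red below 0.02 m/s and angular speed of stamp_red below 0.2 rad/s and value of joint chest_drawer0 above 0.1 m and x of stamp_blue in the frame of chest_drawer0_handle between 0.05 and 0.25 m and y of stamp_blue in the frame of chest_drawer0_handle between -0.15 and 0.15 m and angle between each of stamp_blue, stamp_black's own z axis and vertical below 0.3 rad and height (world z) of each of stamp_blue, stamp_black below 0.115 m and contact force between each of stamp_blue, stamp_black and the fingers below 0.2 N and x of stamp_black in the frame of chest_drawer0_handle between 0.05 and 0.25 m and y of stamp_black in the frame of chest_drawer0_handle between -0.15 and 0.15 m); the arm keeps its last pose, push and grip.
It fails at once if a jar, spool, ring, hammer or tin on the bench is moved more than 40 mm (distance of any of jar, spool, ring, hammer, tin from where it was at the start of the episode above 0.04 m).
It also fails if it takes over 51 s, if anything falls off the work surface, if the arm or the gripper's body presses on something with over 40 N, if the wrist force passes 120 N, or if a joint passes its speed limit or range.

## Robot

A 6-joint arm with a two-finger parallel gripper is mounted at the origin on the work surface. World frame = base frame: x ahead of the robot, y to its left, z up, the work surface at z = 0. Lengths are in m, angles in rad, forces in N, time in s.
With the tool pointing down it reaches from about 0.35 to 0.775 m from the base axis. Payload 7.3 kg.
Tool frame: the origin (TCP) lies between the finger pads; the fingertips stand robot.tcp_to_tips ahead of it and the grasp point (between the pads) lies 2 mm behind it (robot.tcp_to_tips is the distance from the TCP to the fingertips, in m); y points along the fingers, x is the direction in which the jaws open and shut, and the axes are right-handed (so a half turn about y gives the same grasp; the last joint's range is limited). The gripper opens to 92 mm and grips with 3 to 60 N. Pads are 19 mm wide; open, the fingers measure 130 mm over their backs; the gripper's body (75 mm by 190 mm) begins 47 mm behind the grasp point.
Start: joints at [0.956, 0.342, 1.524, -0, 1.275, -0.146], TCP at [0.237, 0.468, 0.244] pointing down, gripper open.
Joint ranges: [-2.53, 2.53], [-0.77, 2.02], [0.04, 2.7], [-1, 4.14], [0.28, 2.66], [-3.11, 3.11]. Speed limits (rad/s): [2.57, 2.57, 3.14, 3.14, 3.14, 3.14].

## Interface

Orientations are given as [roll, pitch, yaw] about the fixed x, y, z axes, in that order (R = Rz(yaw) Ry(pitch) Rx(roll)).
In Python, from cell import status, read_camera, get_calibration, robot gives the robot as it stands.
- The arm moves only by the shell command python3 -m creep 'ROWS' [FORCE]. ROWS is JSON, a list of rows, each an object of numbers: "dx", "dy", "dz": the shift along the tool's x, y, z in m; "rx", "ry", "rz": the turn, a rotation vector about the tool's x, y, z in rad; "gripper": the opening, from 0 (shut) to 1 (fully open). A call has 1 to 20 rows; each row is the pose to reach, as a shift and turn from the pose commanded when the call began, along the tool's axes at that moment; what a row does not reach only later rows make up. A row lasts 1/8 s, in which the tool goes at most 62.5 mm and 10.7 degrees, less where a joint would pass 70% of its speed; a pose out of reach is approached as far as the arm can. A call with a gripper value outside its range is refused whole. The fingers move at their own pace and stop on an object; FORCE is the grip in N (left out, the last holds). Time passes only in rows, so rows that repeat a pose let the fingers close. It gives the time, the measured TCP pose, the force and the opening at its end, in the units of the state.
- status.observe(): the state, without advancing time (a new reading comes with each control period).
- read_camera(name): name is "scene" or "top"; returns (picture, depth): 420x560x3 uint8, red, green, blue; 420x560 float32, m along the optical axis (not along the pixel's ray), 0 where there is no reading.
- get_calibration(name): a dict with "fx", "fy", "cx", "cy" (pixels), "xyz" and "rotation" of the camera in the world. Camera axes: x right, y down, z forward; pixel columns grow to the right and rows downward; lengths in m; the calibration is good to about 2 mm. A picture is of the moment at which its call begins. get_calibration takes no time and is no camera call.
- robot.hand_in(): hands the job in, once; it reports no verdict.
The state is a dict: "time": time; "qpos": joint angles; "qvel": joint speeds; "joint_efforts": joint torques, N m; "tool_pos": TCP position; "tool_rot": TCP orientation; "contact_force": force on the tool from outside, world axes, zero at the start; "torque": the same for the moment, N m; "opening": finger opening in m.
Only numpy, scipy, OpenCV 4.12 (cv2) and the standard library are available. Lean on these libraries where they do the work, as an engineer would, in place of code of your own. Each camera call takes 0.05 s, during which the arm holds its last target.

## Working session

There is one attempt and no reset: what is moved stays moved. The work goes in short steps, Python scripts to look and compute and a shell command to move; the robot and the scene stay as the last step left them, time stands still between calls to the robot, and variables do not carry over. Pictures are saved under pics/ and viewed, and the job is handed in when it is done.

```bash
ls; mkdir -p pics; python3 - <<'E'
from cell import status, read_camera, get_calibration, robot
import cv2,numpy as np
print(status.observe()); print(robot.tcp_to_tips)
for n in("scene","top"):
    p,d=read_camera(n); cv2.imwrite(f"pics/{n}0.png",p[:,:,::-1]); np.save(f"pics/{n}0.npy",d); print(get_calibration(n))
E
```

```text
pics
{'time': 0.0, 'qpos': array([ 9.56017039e-01,  3.42748049e-01,  1.52502200e+00, -2.59015349e-06,
        1.27541195e+00, -1.45981875e-01]), 'qvel': array([-7.36520445e-04,  4.87384833e-04,  9.79861404e-05,  1.42244788e-03,
       -1.22773639e-04,  1.17195218e-03]), 'joint_efforts': array([-8.49002863e-04, -4.31245351e+01, -2.44217974e+01,  7.17921113e-02,
        5.61052572e-02, -1.39271883e-04]), 'tool_pos': array([0.23694872, 0.4680531 , 0.24303007]), 'tool_rot': array([-1.57056758,  0.0015728 ,  1.10199985]), 'contact_force': array([ 0.04796547,  0.49970569, -0.53726034]), 'torque': array([-0.0183322 ,  0.0010625 , -0.00140904]), 'opening': 0.09193656197637232}
0.017
{'fx': 407.07311031964235, 'fy': 407.07311031964235, 'cx': 281.6775676534566, 'cy': 206.51926284787223, 'xyz': array([ 1.21004968, -0.42002231,  1.18918103]), 'rotation': array([-2.48268738,  0.00381786,  0.94924668])}
{'fx': 481.65904174194253, 'fy': 481.65904174194253, 'cx': 283.1411008231679, 'cy': 209.10551613684876, 'xyz': array([0.42048513, 0.0769105 , 1.31527945]), 'rotation': array([-3.04647827, -0.01494853, -1.55654038])}
```

View pics/scene0.png

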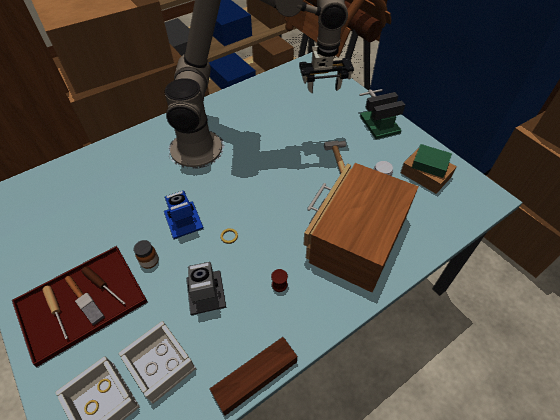

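View pics/top0.png

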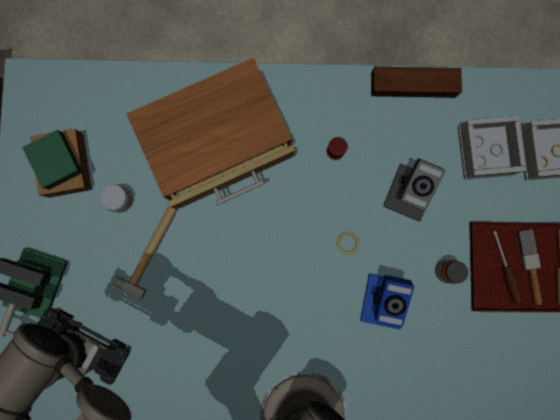

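The grey camera head is at about (422,185) in the top picture; the blue one at (397,300) is the decoy. The handle bar is at about (240,188), and the hammer lies just left of the drawer front. Next I'll measure the chest and camera head.

```bash
cat > h.py <<'E'
import numpy as np,cv2
from scipy.spatial.transform import Rotation as Ro
from cell import get_calibration
def cloud(n,d):
    c=get_calibration(n); R=Ro.from_euler('xyz',c['rotation']).as_matrix()
    v,u=np.mgrid[:d.shape[0],:d.shape[1]]
    P=np.stack([(u-c['cx'])/c['fx']*d,(v-c['cy'])/c['fy']*d,d],-1)
    return P@R.T+c['xyz']
def proj(n,p):
    c=get_calibration(n); R=Ro.from_euler('xyz',c['rotation']).as_matrix()
    q=(np.atleast_2d(p)-c['xyz'])@R
    return q[:,:2]/q[:,2:]*c['fx']+[c['cx'],c['cy']]
E
python3 - <<'E'
from h import *
im={n:cv2.imread(f"pics/{n}0.png") for n in("scene","top")}
W={n:cloud(n,np.load(f"pics/{n}0.npy")) for n in im}
P=W['top']
for u,v in[(300,300),(200,130),(258,65),(285,140),(167,190),(135,112),(240,188),(422,185),(337,147),(125,284),(155,240),(173,207)]: print(u,v,P[v,u].round(3))
# crops
t=cv2.resize(im['top'][130:330,340:460],None,fx=3,fy=3,interpolation=2)
h=cv2.resize(im['top'][130:230,150:310],None,fx=4,fy=4,interpolation=2)
s=cv2.resize(im['scene'][240:320,170:240],None,fx=6,fy=6,interpolation=2)
cv2.imwrite('pics/c1.png',t);cv2.imwrite('pics/c2.png',h);cv2.imwrite('pics/c3.png',s)
# chest top
for n in W:
    Q=W[n]; m=(abs(Q[...,2]-.17)<.006)&(Q[...,0]>.3)&(Q[...,1]>0)&(Q[...,1]<.6)
    m=m.astype(np.uint8); k,l,st,_=cv2.connectedComponentsWithStats(m); i=1+st[1:,4].argmax()
    q=Q[l==i]; print(n,st[i],q[:,2].mean(), cv2.minAreaRect(q[:,:2].astype(np.float32)))
    # handle: z 0.11..0.145 
    m=(Q[...,2]>.118)&(Q[...,2]<.145)&(Q[...,0]>.3)&(Q[...,0]<.7)&(Q[...,1]>0.05)&(Q[...,1]<.45)
    k,l,st,ce=cv2.connectedComponentsWithStats(m.astype(np.uint8))
    for i in range(1,k):
        if st[i,4]>15:
            q=Q[l==i];print(' ',st[i],q.mean(0).round(3),cv2.minAreaRect(q[:,:2].astype(np.float32)))
E
```

```text
300 300 [0.301 0.01  0.002]
200 130 [0.719 0.265 0.171]
258 65 [ 0.955  0.136 -0.003]
285 140 [0.698 0.059 0.169]
167 190 [0.572 0.34  0.167]
135 112 [0.761 0.424 0.171]
240 188 [ 0.603  0.179 -0.004]
422 185 [0.42  0.077 1.315]
337 147 [ 0.709 -0.081  0.057]
125 284 [0.339 0.472 0.03 ]
155 240 [0.456 0.4   0.024]
173 207 [0.534 0.33  0.141]
scene [ 311  163  108  104 6252] 0.17064141337061509 ((0.7314707636833191, 0.24739009141921997), (0.22549590468406677, 0.34623149037361145), 25.71297836303711)
  [307 183  25  28 138] [0.581 0.171 0.137] ((0.5869541764259338, 0.17483767867088318), (0.034896865487098694, 0.12807030975818634), 25.303239822387695)
top [  127    58   166   140 12617] 0.16903163254697642 ((0.7295231819152832, 0.2440778762102127), (0.2272016704082489, 0.34062033891677856), 25.80864143371582)
  [172 155 117  54 542] [0.587 0.181 0.134] ((0.5824315547943115, 0.18351247906684875), (0.041819922626018524, 0.31420692801475525), 25.71148109436035)
```

View pics/c1.png

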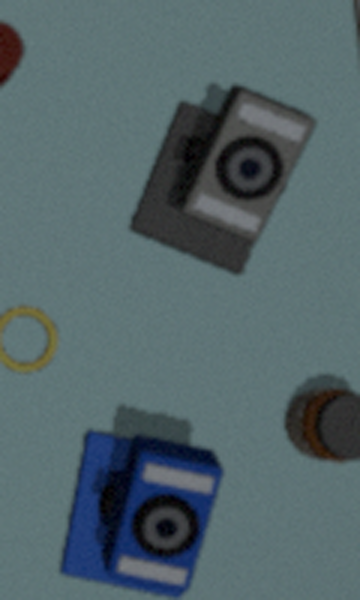

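View pics/c2.png

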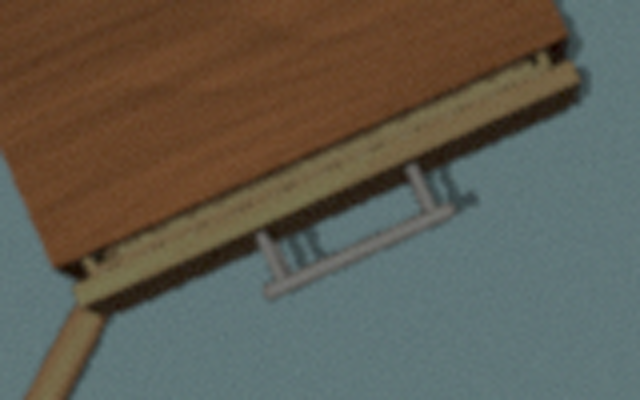

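View pics/c3.png

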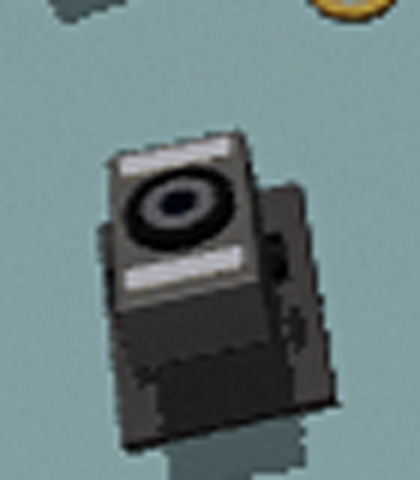

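```bash
python3 - <<'E'
from h import *
for n,c0 in(("top",(423,185.7)),("scene",(170+179/6,240+203/6))):
    d=np.load(f"pics/{n}0.npy"); P=cloud(n,d)
    c=get_calibration(n); R=Ro.from_euler('xyz',c['rotation']).as_matrix()
    r=R@[(c0[0]-c['cx'])/c['fx'],(c0[1]-c['cy'])/c['fy'],1]; L=c['xyz']+r*(.125-c['xyz'][2])/r[2]
    print(n,'lens',L.round(4))
    m=(d>0)&(np.hypot(P[...,0]-L[0],P[...,1]-L[1])<.08)&(P[...,2]>.07)&(P[...,2]<.17)
    q=P[m]; best=0
    rng=np.random.default_rng(0)
    for _ in range(2000):
        a,b,e=q[rng.choice(len(q),3,False)]; nn=np.cross(b-a,e-a)
        if np.linalg.norm(nn)<1e-6: continue
        nn/=np.linalg.norm(nn); nn*=np.sign(nn[2])
        if nn[2]<.8: continue
        k=abs((q-a)@nn)<.003
        if k.sum()>best: best=k.sum(); K=k
    s=q[K]; mu=s.mean(0); U,S,V=np.linalg.svd(s-mu); nn=V[2]*np.sign(V[2,2])
    rect=((s-mu)@V[:2].T).astype(np.float32); 
    (cx,cy),sz,an=cv2.minAreaRect(rect); cen=mu+V[0]*cx+V[1]*cy
    ax=np.deg2rad(an)+(np.pi/2 if sz[1]>sz[0] else 0); lx=V[0]*np.cos(ax)+V[1]*np.sin(ax)
    print(len(q),best,'n',nn.round(3),'tilt',np.degrees(np.arccos(nn[2])).round(1),'lean dir',np.degrees(np.arctan2(nn[1],nn[0])).round(1),'cen',cen.round(4),sz,'long',lx.round(3),np.degrees(np.arctan2(lx[1],lx[0])).round(1))
    # strips
# strips in both images, intersect with face
for n,ps in(("top",[(340+272/3,130+122/3),(340+228/3,130+214/3)]),("scene",[(170+175/6,240+155/6),(170+184/6,240+270/6)])):
    c=get_calibration(n); R=Ro.from_euler('xyz',c['rotation']).as_matrix()
    o=[]
    for p in ps:
        r=R@[(p[0]-c['cx'])/c['fx'],(p[1]-c['cy'])/c['fy'],1]; o.append(c['xyz']+r*(.119-c['xyz'][2])/r[2])
    e=o[0]-o[1]; print(n,'strip', np.array(o).round(3), np.degrees(np.arctan2(e[1],e[0])), np.linalg.norm(e))
E
```

```text
top lens [ 0.5987 -0.2888  0.125 ]
1441 707 n [-0.319  0.112  0.941] tilt 19.8 lean dir 160.6 cen [ 0.5997 -0.2896  0.1199] (0.06966060400009155, 0.11432769894599915) long [ 0.875 -0.347  0.338] -21.7
scene lens [ 0.6004 -0.2837  0.125 ]
925 406 n [-0.317  0.123  0.94 ] tilt 19.9 lean dir 158.8 cen [ 0.6023 -0.2862  0.1212] (0.11766082793474197, 0.069209985435009) long [ 0.871 -0.354  0.34 ] -22.1
top strip [[ 0.638 -0.311  0.119]
 [ 0.56  -0.272  0.119]] -25.898627148721744 0.0873254337990132
scene strip [[ 0.572 -0.272  0.119]
 [ 0.63  -0.298  0.119]] 155.3143467155361 0.06426629796817733
```

```bash
cat >> h.py <<'E'
def ray(n,p,z):
    c=get_calibration(n); R=Ro.from_euler('xyz',c['rotation']).as_matrix()
    r=R@[(p[0]-c['cx'])/c['fx'],(p[1]-c['cy'])/c['fy'],1]; return c['xyz']+r*(z-c['xyz'][2])/r[2]
def Rt(xax,down=(0,0,-1)):
    y=np.array(down,float);y/=np.linalg.norm(y); x=np.array(xax,float); x-=y*(x@y); x/=np.linalg.norm(x)
    return np.stack([x,y,np.cross(x,y)],1)
def row(p,R=None):
    from cell import status
    s=status.observe(); R0=Ro.from_euler('xyz',s['tool_rot']).as_matrix()
    d=R0.T@(np.array(p)-s['tool_pos']); w=Ro.from_matrix(R0.T@R).as_rotvec() if R is not None else np.zeros(3)
    print('t',s['time'],'pos',s['tool_pos'].round(4),'rpy',s['tool_rot'].round(3),'F',s['contact_force'].round(1),'op',round(s['opening'],4))
    print('dxyz',d.round(4),'rxyz',w.round(4))
E
python3 - <<'E'
from h import *
z=.1345
a=ray('top',(217,203.5),z);b=ray('top',(263,182.75),z);print(a,b,(a+b)/2,np.linalg.norm(a-b))
e=a-b;print('y az',np.degrees(np.arctan2(e[1],e[0])))
# depth-based bar points
for n in('top','scene'):
    P=cloud(n,np.load(f'pics/{n}0.npy')); X=np.array([.9007,.4345,0]);Y=np.array([-.4345,.9007,0])
    H=np.array([.58,.18,.132]); q=P-H; lx=q@X; ly=q@Y; m=(abs(q[...,2])<.02)&(abs(ly)<.045)&(abs(lx)<.03)
    print(n,m.sum(),lx[m].round(3)[:60],P[m][:,2].mean())
h=(a+b)/2; row([h[0],h[1],.22],Rt([.9007,.4345,0]))
E
```

```text
[0.54468845 0.2238053  0.1345    ] [0.598105   0.11163359 0.1345    ] [0.57139672 0.16771945 0.1345    ] 0.12424097821953255
y az 115.46394616528063
top 294 [0.024 0.024 0.024 0.024 0.024 0.024 0.025 0.024 0.024 0.024 0.024 0.023
 0.024 0.024 0.024 0.024 0.024 0.024 0.023 0.024 0.025 0.023 0.024 0.024
 0.023 0.024 0.024 0.023 0.024 0.023 0.024 0.024 0.024 0.025 0.024 0.024
 0.024 0.024 0.024 0.024 0.024 0.024 0.029 0.024 0.024 0.024 0.023 0.023
 0.024 0.023 0.024 0.024 0.024 0.024 0.024 0.024 0.024 0.024 0.024 0.024] 0.13441325590673459
scene 79 [-0.012 -0.009 -0.005 -0.01  -0.006 -0.004 -0.002  0.002  0.012 -0.011
 -0.006 -0.005 -0.004  0.002  0.005  0.009  0.012 -0.013 -0.01  -0.006
 -0.005  0.013  0.021 -0.01  -0.007 -0.004 -0.003 -0.011 -0.007 -0.005
 -0.004 -0.009 -0.005 -0.003 -0.011 -0.007 -0.005 -0.002 -0.011 -0.008
 -0.005 -0.002 -0.009 -0.007 -0.004 -0.011 -0.008 -0.005 -0.002 -0.012
 -0.008 -0.006 -0.003 -0.011 -0.006 -0.004 -0.003 -0.01  -0.008 -0.005] 0.1368148817641832
t 0.1 pos [0.237  0.4681 0.2431] rpy [-1.571e+00  1.000e-03  1.102e+00] F [ 0.6 -0.4 -0.5] op 0.0915
dxyz [-0.1168  0.0232 -0.434 ] rxyz [ 2.000e-04  6.525e-01 -1.300e-03]
```

```bash
python3 -m creep '[{"dx":-0.058,"dz":-0.217,"ry":0.326,"gripper":0.24},{"dx":-0.058,"dz":-0.217,"ry":0.326,"gripper":0.24},{"dx":-0.058,"dz":-0.217,"ry":0.326,"gripper":0.24},{"dx":-0.116,"dy":0.023,"dz":-0.433,"ry":0.652,"gripper":0.24},{"dx":-0.116,"dy":0.023,"dz":-0.433,"ry":0.652,"gripper":0.24},{"dx":-0.116,"dy":0.023,"dz":-0.433,"ry":0.652,"gripper":0.24},{"dx":-0.116,"dy":0.023,"dz":-0.433,"ry":0.652,"gripper":0.24},{"dx":-0.116,"dy":0.023,"dz":-0.433,"ry":0.652,"gripper":0.24},{"dx":-0.116,"dy":0.023,"dz":-0.433,"ry":0.652,"gripper":0.24},{"dx":-0.116,"dy":0.023,"dz":-0.433,"ry":0.652,"gripper":0.24}]' 20; python3 - <<'E'
from h import *
from cell import read_camera
p,d=read_camera('scene'); cv2.imwrite('pics/s1.png',cv2.resize(p[120:300,230:450,::-1],None,fx=3,fy=3))
row([.572,.168,.137],Rt([.9007,.4345,0]))
E
```

```text
t 0.15 pos [0.237  0.4682 0.2432] rpy [-1.571e+00  1.000e-03  1.102e+00] F [ 0.9  0.1 -0.7] op 0.0917
dxyz [-0.1163  0.1063 -0.4345] rxyz [ 2.000e-04  6.525e-01 -1.100e-03]invalid input at $[0]: expected keys dx, dy, dz, rx, ry, rz, gripper
```

View pics/s1.png

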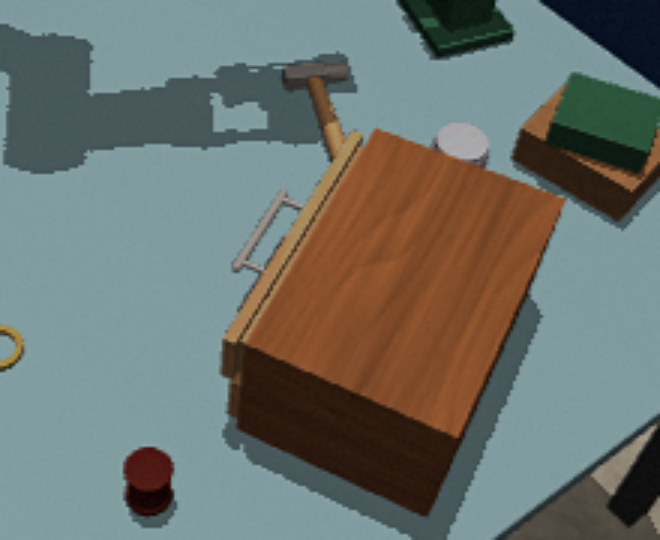

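The move was refused because every key is needed in each row. The picture shows the chest unchanged and the arm not yet there. I'll resend with full keys.

```bash
python3 -m creep '[{"dx":-0.058,"dy":0,"dz":-0.217,"rx":0,"ry":0.326,"rz":0,"gripper":0.24},{"dx":-0.058,"dy":0,"dz":-0.217,"rx":0,"ry":0.326,"rz":0,"gripper":0.24},{"dx":-0.058,"dy":0,"dz":-0.217,"rx":0,"ry":0.326,"rz":0,"gripper":0.24},{"dx":-0.116,"dy":0.023,"dz":-0.434,"rx":0,"ry":0.652,"rz":0,"gripper":0.24},{"dx":-0.116,"dy":0.023,"dz":-0.434,"rx":0,"ry":0.652,"rz":0,"gripper":0.24},{"dx":-0.116,"dy":0.023,"dz":-0.434,"rx":0,"ry":0.652,"rz":0,"gripper":0.24},{"dx":-0.116,"dy":0.023,"dz":-0.434,"rx":0,"ry":0.652,"rz":0,"gripper":0.24},{"dx":-0.116,"dy":0.023,"dz":-0.434,"rx":0,"ry":0.652,"rz":0,"gripper":0.24},{"dx":-0.116,"dy":0.023,"dz":-0.434,"rx":0,"ry":0.652,"rz":0,"gripper":0.24},{"dx":-0.116,"dy":0.023,"dz":-0.434,"rx":0,"ry":0.652,"rz":0,"gripper":0.24},{"dx":-0.116,"dy":0.023,"dz":-0.434,"rx":0,"ry":0.652,"rz":0,"gripper":0.24}]' 20; python3 - <<'E'
from h import *
from cell import read_camera
p,d=read_camera('scene'); cv2.imwrite('pics/s2.png',cv2.resize(p[120:300,230:450,::-1],None,fx=3,fy=3))
row([.572,.168,.137],Rt([.9007,.4345,0]))
E
```

```text
time: 1.52
tool_pos: [0.5711, 0.1701, 0.2212]
tool_rot: [-1.571, -0.0, 0.452]
contact_force: [0.6, 0.2, -0.6]
opening: 0.022
t 1.575 pos [0.5713 0.17   0.2212] rpy [-1.571e+00 -1.000e-03  4.520e-01] F [-0.5  0.5  0.7] op 0.0218
dxyz [-0.0003  0.0842 -0.0021] rxyz [0.     0.0024 0.0006]
```

View pics/s2.png

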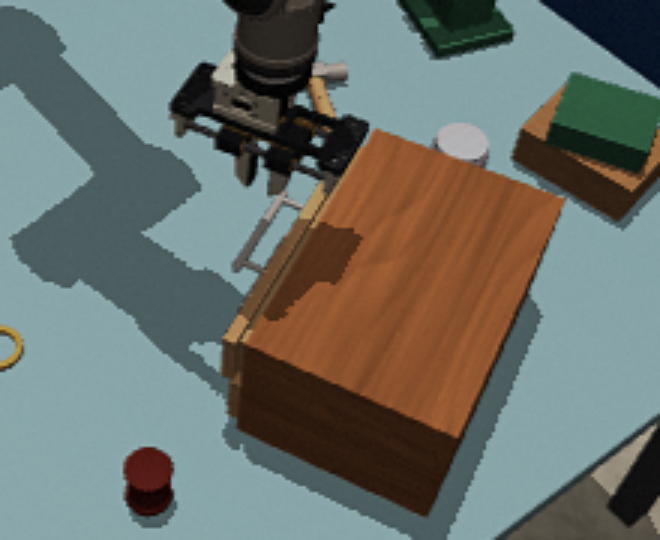

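The gripper hangs above the bar with its fingers at crop (245-275,165). Descending onto it.

```bash
python3 -m creep '[{"dx":0,"dy":0.04,"dz":-0.002,"rx":0,"ry":0,"rz":0,"gripper":0.24},{"dx":0,"dy":0.055,"dz":-0.002,"rx":0,"ry":0,"rz":0,"gripper":0.24},{"dx":0,"dy":0.063,"dz":-0.002,"rx":0,"ry":0,"rz":0,"gripper":0.24},{"dx":0,"dy":0.072,"dz":-0.002,"rx":0,"ry":0,"rz":0,"gripper":0.24},{"dx":0,"dy":0.08,"dz":-0.002,"rx":0,"ry":0,"rz":0,"gripper":0.24},{"dx":0,"dy":0.085,"dz":-0.002,"rx":0,"ry":0,"rz":0,"gripper":0.24},{"dx":0,"dy":0.085,"dz":-0.002,"rx":0,"ry":0,"rz":0,"gripper":0.24}]' 20
```

```text
time: 2.45
tool_pos: [0.5727, 0.167, 0.1355]
tool_rot: [-1.571, 0.0, 0.45]
contact_force: [0.1, -0.4, 0.4]
opening: 0.022
```

```bash
python3 -m creep '[{"dx":0,"dy":0,"dz":0,"rx":0,"ry":0,"rz":0,"gripper":0},{"dx":0,"dy":0,"dz":0,"rx":0,"ry":0,"rz":0,"gripper":0},{"dx":0,"dy":0,"dz":0,"rx":0,"ry":0,"rz":0,"gripper":0},{"dx":0,"dy":0,"dz":0,"rx":0,"ry":0,"rz":0,"gripper":0}]' 25
```

```text
time: 2.95
tool_pos: [0.5731, 0.1671, 0.1361]
tool_rot: [-1.571, -0.001, 0.45]
contact_force: [0.9, 1.5, 2.1]
opening: 0.0094
```

```bash
python3 -m creep '[{"dx":-0.008,"dy":0,"dz":0,"rx":0,"ry":0,"rz":0,"gripper":0},{"dx":-0.02,"dy":0,"dz":0,"rx":0,"ry":0,"rz":0,"gripper":0},{"dx":-0.035,"dy":0,"dz":0,"rx":0,"ry":0,"rz":0,"gripper":0},{"dx":-0.05,"dy":0,"dz":0,"rx":0,"ry":0,"rz":0,"gripper":0},{"dx":-0.065,"dy":0,"dz":0,"rx":0,"ry":0,"rz":0,"gripper":0},{"dx":-0.08,"dy":0,"dz":0,"rx":0,"ry":0,"rz":0,"gripper":0},{"dx":-0.095,"dy":0,"dz":0,"rx":0,"ry":0,"rz":0,"gripper":0},{"dx":-0.11,"dy":0,"dz":0,"rx":0,"ry":0,"rz":0,"gripper":0},{"dx":-0.122,"dy":0,"dz":0,"rx":0,"ry":0,"rz":0,"gripper":0},{"dx":-0.132,"dy":0,"dz":0,"rx":0,"ry":0,"rz":0,"gripper":0},{"dx":-0.138,"dy":0,"dz":0,"rx":0,"ry":0,"rz":0,"gripper":0},{"dx":-0.142,"dy":0,"dz":0,"rx":0,"ry":0,"rz":0,"gripper":0},{"dx":-0.142,"dy":0,"dz":0,"rx":0,"ry":0,"rz":0,"gripper":0}]' 25; python3 - <<'E'
from h import *
from cell import read_camera
for n in('scene','top'):
    p,d=read_camera(n); cv2.imwrite(f'pics/{n}3.png',p[:,:,::-1]);np.save(f'pics/{n}3.npy',d)
E
```

```text
time: 4.58
tool_pos: [0.4443, 0.1051, 0.136]
tool_rot: [-1.571, 0.0, 0.45]
contact_force: [-0.4, 0.6, 7.9]
opening: 0.0103
```

View pics/scene3.png

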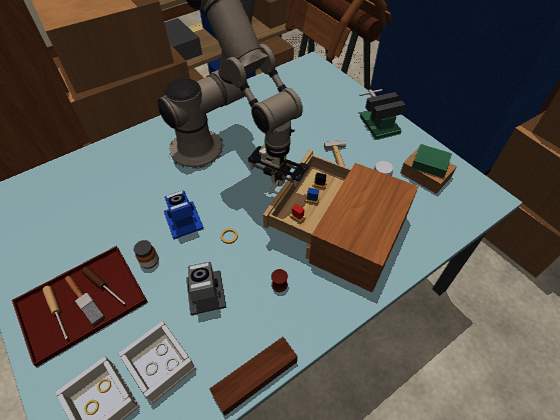

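View pics/top3.png

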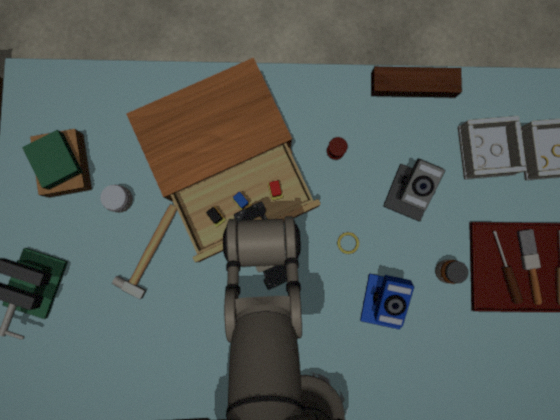

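The drawer is about 15 cm open. The three stamps stand in it, with red rightmost at top-picture (276,188). Releasing and lifting.

```bash
python3 -m creep '[{"dx":0,"dy":0,"dz":0,"rx":0,"ry":0,"rz":0,"gripper":0.24},{"dx":0,"dy":0,"dz":0,"rx":0,"ry":0,"rz":0,"gripper":0.24},{"dx":0,"dy":-0.02,"dz":0,"rx":0,"ry":0,"rz":0,"gripper":0.24},{"dx":0,"dy":-0.06,"dz":0,"rx":0,"ry":0,"rz":0,"gripper":0.24},{"dx":-0.03,"dy":-0.12,"dz":0,"rx":0,"ry":0,"rz":0,"gripper":0.24},{"dx":-0.04,"dy":-0.15,"dz":0,"rx":0,"ry":0,"rz":0,"gripper":0.24},{"dx":-0.04,"dy":-0.15,"dz":0,"rx":0,"ry":0,"rz":0,"gripper":0.24}]'; python3 - <<'E'
from h import *
from cell import read_camera
for n in('scene','top'):
    p,d=read_camera(n); cv2.imwrite(f'pics/{n}4.png',p[:,:,::-1]);np.save(f'pics/{n}4.npy',d)
    P=cloud(n,d); h=cv2.cvtColor(p,cv2.COLOR_RGB2HSV)
    q=(h[...,1]>150)&((h[...,0]<6)|(h[...,0]>174))&(h[...,2]>50)&(P[...,2]>.09)&(P[...,2]<.17)&(P[...,0]>.35)&(P[...,1]>0)
    k,l,st,ce=cv2.connectedComponentsWithStats(q.astype(np.uint8))
    for i in range(1,k):
        if st[i,4]>10:
            pts=P[l==i]; zt=np.percentile(pts[:,2],90); tp=pts[pts[:,2]>zt-.006]
            print(n,st[i],ce[i].round(1),'z',np.percentile(pts[:,2],[10,50,90]).round(3),len(tp),cv2.minAreaRect(tp[:,:2].astype(np.float32)), cv2.minAreaRect(np.argwhere(l==i).astype(np.float32)))
a=cv2.imread('pics/top4.png')[130:270,170:330];cv2.imwrite('pics/t4.png',cv2.resize(a,None,fx=4,fy=4,interpolation=2))
a=cv2.imread('pics/scene4.png')[140:250,250:360];cv2.imwrite('pics/s4.png',cv2.resize(a,None,fx=5,fy=5,interpolation=2))
E
```

```text
time: 5.55
tool_pos: [0.4093, 0.0876, 0.2878]
tool_rot: [-1.573, -0.004, 0.45]
contact_force: [0.8, 0.0, -1.0]
opening: 0.0222
scene [292 204  12  15 125] [297.5 211. ] z [0.12  0.142 0.147] 68 ((0.5863566994667053, 0.08417654037475586), (0.03692694753408432, 0.024008791893720627), 13.557937622070312) ((211.0, 297.5), (13.435027122497559, 10.60660171508789), 45.0)
top [270 181  11  15 126] [275.  187.8] z [0.141 0.144 0.147] 110 ((0.584171712398529, 0.08180519938468933), (0.03518005087971687, 0.021398523822426796), 15.462944030761719) ((187.8823699951172, 274.9705810546875), (14.309601783752441, 8.731282234191895), 14.03624439239502)
```

View pics/t4.png

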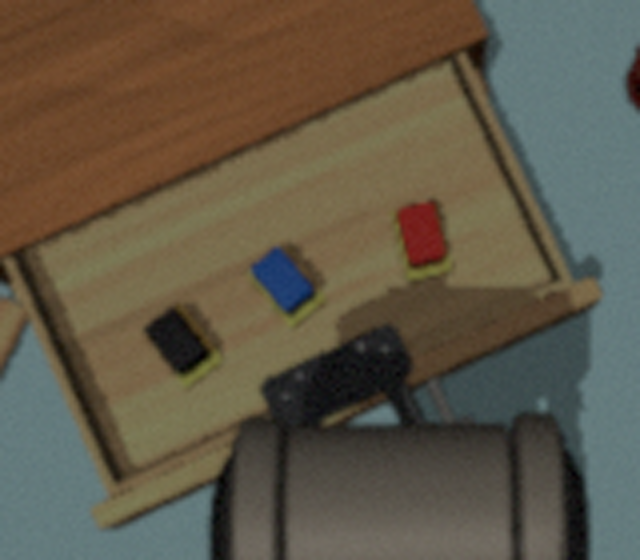

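View pics/s4.png

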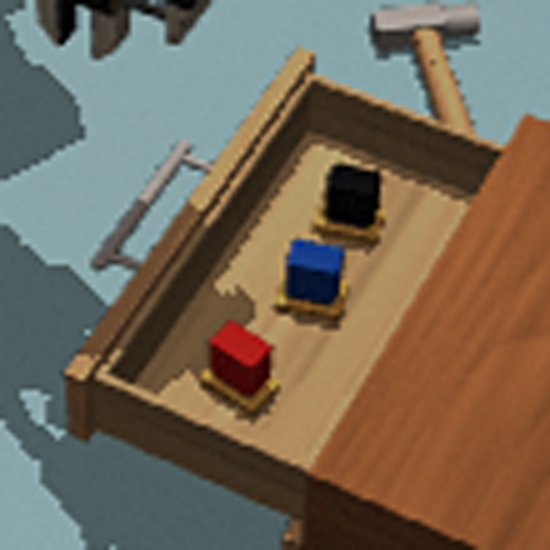

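Red is at (0.585, 0.083), grip top at 0.146 (expected 0.145), long axis about 14° azimuth. I'll grip across its 24 mm with the jaws only half open, so they miss the blue stamp and the wall.

```bash
python3 - <<'E'
from h import *
a=np.radians(104.3)
row([.585,.083,.21],Rt([np.cos(a),np.sin(a),0]))
E
```

```text
t 5.65 pos [0.4086 0.0878 0.2851] rpy [-1.57e+00  1.00e-03  4.50e-01] F [-0.2  0.1 -0.3] op 0.0218
dxyz [ 0.1568  0.0749 -0.081 ] rxyz [-7.0000e-04 -1.3706e+00 -3.0000e-04]
```

```bash
python3 -m creep '[{"dx":0.04,"dy":0,"dz":-0.02,"rx":0,"ry":-0.18,"rz":0,"gripper":0.54},{"dx":0.08,"dy":0,"dz":-0.04,"rx":0,"ry":-0.36,"rz":0,"gripper":0.54},{"dx":0.12,"dy":0,"dz":-0.06,"rx":0,"ry":-0.54,"rz":0,"gripper":0.54},{"dx":0.157,"dy":0.01,"dz":-0.081,"rx":0,"ry":-0.72,"rz":0,"gripper":0.54},{"dx":0.157,"dy":0.03,"dz":-0.081,"rx":0,"ry":-0.9,"rz":0,"gripper":0.54},{"dx":0.157,"dy":0.05,"dz":-0.081,"rx":0,"ry":-1.08,"rz":0,"gripper":0.54},{"dx":0.157,"dy":0.075,"dz":-0.081,"rx":0,"ry":-1.26,"rz":0,"gripper":0.54},{"dx":0.157,"dy":0.075,"dz":-0.081,"rx":0,"ry":-1.37,"rz":0,"gripper":0.54},{"dx":0.157,"dy":0.075,"dz":-0.081,"rx":0,"ry":-1.37,"rz":0,"gripper":0.54},{"dx":0.157,"dy":0.075,"dz":-0.081,"rx":0,"ry":-1.37,"rz":0,"gripper":0.54}]'; python3 - <<'E'
from h import *
from cell import read_camera
p,d=read_camera('scene'); cv2.imwrite('pics/s5.png',cv2.resize(p[120:260,230:390,::-1],None,fx=4,fy=4,interpolation=2))
a=np.radians(104.3)
row([.585,.083,.128],Rt([np.cos(a),np.sin(a),0]))
E
```

```text
time: 6.9
tool_pos: [0.5855, 0.0833, 0.2098]
tool_rot: [-1.57, -0.0, 1.818]
contact_force: [-0.3, -0.5, 0.2]
opening: 0.0493
t 6.95 pos [0.5855 0.0833 0.2102] rpy [-1.57  -0.     1.818] F [ 0.8 -0.1  0.1] op 0.0495
dxyz [-0.0001  0.0822  0.0005] rxyz [-0.0006 -0.0021  0.0002]
```

View pics/s5.png

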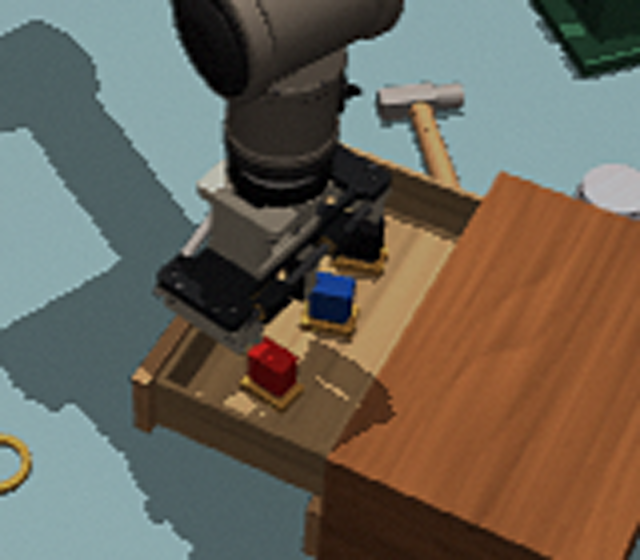

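The gripper is over red (crop 272,368) and blue and black are clear. Descending.

```bash
python3 -m creep '[{"dx":0,"dy":0.03,"dz":0,"rx":0,"ry":0,"rz":0,"gripper":0.54},{"dx":0,"dy":0.045,"dz":0,"rx":0,"ry":0,"rz":0,"gripper":0.54},{"dx":0,"dy":0.06,"dz":0,"rx":0,"ry":0,"rz":0,"gripper":0.54},{"dx":0,"dy":0.072,"dz":0,"rx":0,"ry":0,"rz":0,"gripper":0.54},{"dx":0,"dy":0.082,"dz":0,"rx":0,"ry":0,"rz":0,"gripper":0.54},{"dx":0,"dy":0.082,"dz":0,"rx":0,"ry":0,"rz":0,"gripper":0.54}]'; python3 - <<'E'
from h import *
from cell import read_camera
p,d=read_camera('scene'); cv2.imwrite('pics/s6.png',cv2.resize(p[120:260,230:390,::-1],None,fx=4,fy=4,interpolation=2))
E
```

```text
time: 7.7
tool_pos: [0.5852, 0.0832, 0.128]
tool_rot: [-1.57, -0.0, 1.82]
contact_force: [-0.5, 0.6, 0.7]
opening: 0.0497
```

View pics/s6.png

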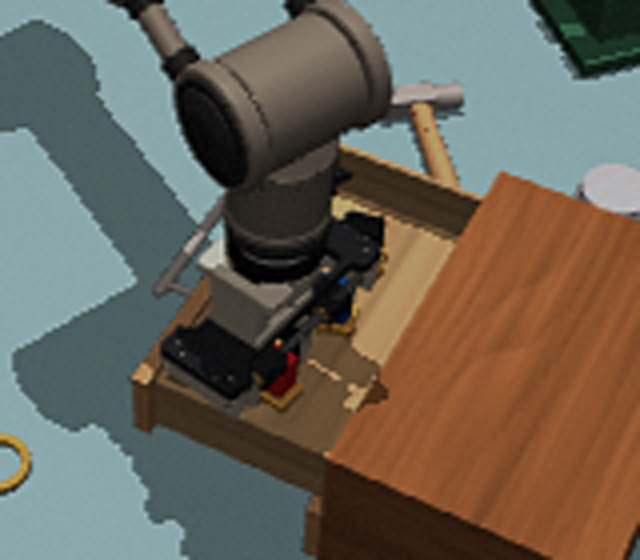

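The red grip is between the fingers at crop (285,372), with no contact yet. Closing.

```bash
python3 -m creep '[{"dx":0,"dy":0,"dz":0,"rx":0,"ry":0,"rz":0,"gripper":0},{"dx":0,"dy":0,"dz":0,"rx":0,"ry":0,"rz":0,"gripper":0},{"dx":0,"dy":0,"dz":0,"rx":0,"ry":0,"rz":0,"gripper":0},{"dx":0,"dy":0,"dz":0,"rx":0,"ry":0,"rz":0,"gripper":0},{"dx":0,"dy":0,"dz":0,"rx":0,"ry":0,"rz":0,"gripper":0}]' 30
python3 -m creep '[{"dx":0,"dy":-0.01,"dz":0,"rx":0,"ry":0,"rz":0,"gripper":0},{"dx":0,"dy":-0.03,"dz":0,"rx":0,"ry":0,"rz":0,"gripper":0},{"dx":0,"dy":-0.06,"dz":0,"rx":0,"ry":0,"rz":0,"gripper":0},{"dx":0,"dy":-0.1,"dz":0,"rx":0,"ry":0,"rz":0,"gripper":0},{"dx":0,"dy":-0.14,"dz":0,"rx":0,"ry":0,"rz":0,"gripper":0},{"dx":0,"dy":-0.16,"dz":0,"rx":0,"ry":0,"rz":0,"gripper":0},{"dx":0,"dy":-0.16,"dz":0,"rx":0,"ry":0,"rz":0,"gripper":0}]'; python3 - <<'E'
from h import *
from cell import read_camera
for n in('scene','top'):
    p,d=read_camera(n); cv2.imwrite(f'pics/{n}7.png',p[:,:,::-1]);np.save(f'pics/{n}7.npy',d)
a=cv2.imread('pics/scene7.png')[100:260,230:390];cv2.imwrite('pics/s7.png',cv2.resize(a,None,fx=4,fy=4,interpolation=2)[:600])
n=np.array([-.318,.115,.941]);n/=np.linalg.norm(n);L=np.array([.599,-.287,.125])
az=np.radians(69.8)   # jaws
R=Rt([np.cos(az),np.sin(az),0],-n)
# grasp/face: TCP is .0325 above face in stamp z
T=L+n*(.08+.0325); print('target',T)
row(T,R); row([T[0],T[1],.33],R)
E
```

```text
time: 8.38
tool_pos: [0.5857, 0.0832, 0.1291]
tool_rot: [-1.571, 0.0, 1.82]
contact_force: [-0.8, 0.5, 2.9]
opening: 0.0236
time: 9.25
tool_pos: [0.5861, 0.0832, 0.2906]
tool_rot: [-1.574, 0.001, 1.82]
contact_force: [0.0, 0.3, -2.1]
opening: 0.0235
target [ 0.56322196 -0.2740614   0.2308715 ]
t 9.35 pos [0.5851 0.0832 0.2879] rpy [-1.569 -0.     1.82 ] F [-0.4  0.2 -2.2] op 0.0241
dxyz [-0.3408  0.057   0.1092] rxyz [-0.3364  0.5954  0.1019]
t 9.35 pos [0.5851 0.0832 0.2879] rpy [-1.569 -0.     1.82 ] F [-0.4  0.2 -2.2] op 0.0241
dxyz [-0.3408 -0.0421  0.1093] rxyz [-0.3364  0.5954  0.1019]
```

View pics/s7.png

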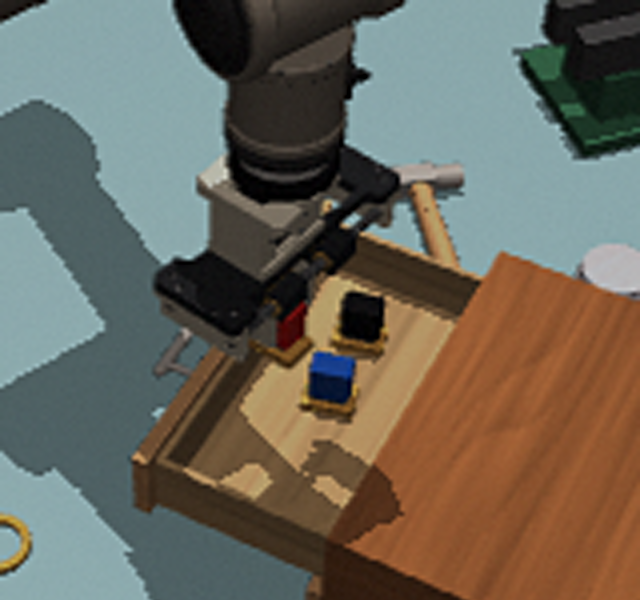

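Red is held and lifted (crop 290,330); blue and black still stand. Carrying it above the lens with the tilt, then looking.

```bash
python3 -m creep '[{"dx":-0.02,"dy":-0.01,"dz":0.006,"rx":0,"ry":0,"rz":0,"gripper":0},{"dx":-0.06,"dy":-0.03,"dz":0.02,"rx":-0.04,"ry":0.07,"rz":0.012,"gripper":0},{"dx":-0.1,"dy":-0.042,"dz":0.033,"rx":-0.08,"ry":0.14,"rz":0.024,"gripper":0},{"dx":-0.14,"dy":-0.042,"dz":0.046,"rx":-0.12,"ry":0.21,"rz":0.036,"gripper":0},{"dx":-0.18,"dy":-0.042,"dz":0.058,"rx":-0.16,"ry":0.28,"rz":0.048,"gripper":0},{"dx":-0.22,"dy":-0.042,"dz":0.07,"rx":-0.2,"ry":0.35,"rz":0.06,"gripper":0},{"dx":-0.26,"dy":-0.042,"dz":0.082,"rx":-0.24,"ry":0.42,"rz":0.072,"gripper":0},{"dx":-0.3,"dy":-0.042,"dz":0.095,"rx":-0.28,"ry":0.49,"rz":0.085,"gripper":0},{"dx":-0.33,"dy":-0.042,"dz":0.106,"rx":-0.31,"ry":0.55,"rz":0.094,"gripper":0},{"dx":-0.341,"dy":-0.042,"dz":0.109,"rx":-0.336,"ry":0.595,"rz":0.102,"gripper":0},{"dx":-0.341,"dy":-0.042,"dz":0.109,"rx":-0.336,"ry":0.595,"rz":0.102,"gripper":0},{"dx":-0.341,"dy":-0.042,"dz":0.109,"rx":-0.336,"ry":0.595,"rz":0.102,"gripper":0}]'; python3 - <<'E'
from h import *
from cell import read_camera
for n in('scene','top'):
    p,d=read_camera(n); cv2.imwrite(f'pics/{n}8.png',p[:,:,::-1]);np.save(f'pics/{n}8.npy',d)
a=cv2.imread('pics/scene8.png')[180:330,130:290];cv2.imwrite('pics/s8.png',cv2.resize(a,None,fx=4,fy=4,interpolation=2))
n=np.array([-.318,.115,.941]);n/=np.linalg.norm(n);L=np.array([.599,-.287,.125])
az=np.radians(69.8); R=Rt([np.cos(az),np.sin(az),0],-n)
row(L+n*(.08+.0325),R)
E
```

```text
time: 10.85
tool_pos: [0.5641, -0.2733, 0.3307]
tool_rot: [-1.916, -0.002, 1.221]
contact_force: [0.1, 0.1, -0.9]
opening: 0.0239
t 10.95 pos [ 0.5643 -0.2732  0.3308] rpy [-1.917 -0.002  1.221] F [-0.7  0.4 -1.8] op 0.0239
dxyz [-0.0014  0.0938  0.0345] rxyz [0.0008 0.002  0.001 ]
```

View pics/s8.png

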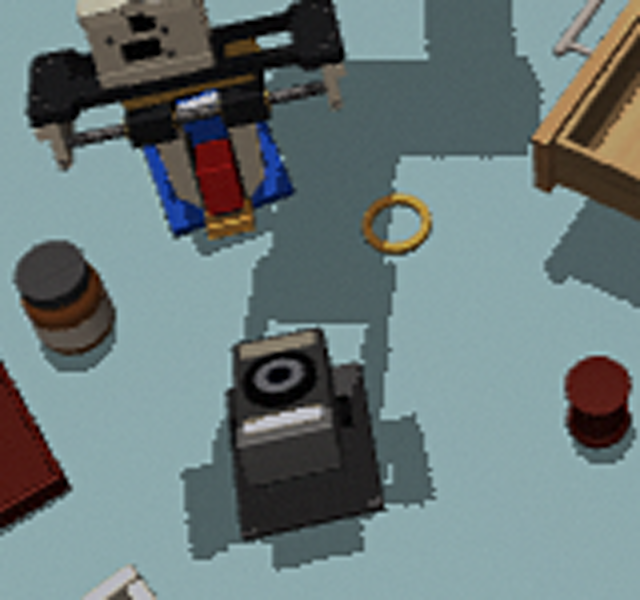

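View pics/top8.png

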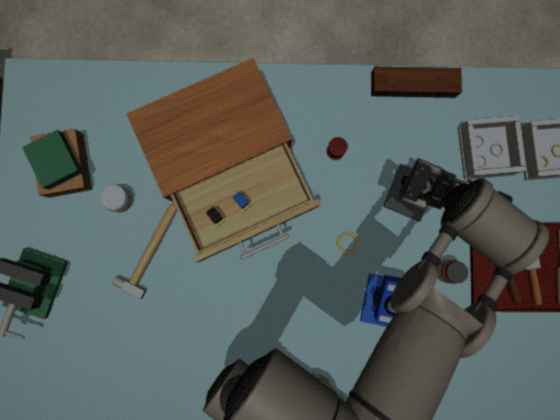

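The stamp hangs in the fingers above the grey head (brass at crop 230,222). The drawer is still open, with black and blue standing at top (215,214) and (240,200). Lowering to the 8 cm position.

```bash
python3 -m creep '[{"dx":0,"dy":0.015,"dz":0.006,"rx":0,"ry":0,"rz":0,"gripper":0},{"dx":0,"dy":0.035,"dz":0.013,"rx":0,"ry":0,"rz":0,"gripper":0},{"dx":-0.001,"dy":0.055,"dz":0.021,"rx":0,"ry":0,"rz":0,"gripper":0},{"dx":-0.001,"dy":0.075,"dz":0.028,"rx":0,"ry":0,"rz":0,"gripper":0},{"dx":-0.001,"dy":0.088,"dz":0.033,"rx":0,"ry":0,"rz":0,"gripper":0},{"dx":-0.001,"dy":0.094,"dz":0.0345,"rx":0,"ry":0.002,"rz":0.001,"gripper":0},{"dx":-0.001,"dy":0.094,"dz":0.0345,"rx":0,"ry":0.002,"rz":0.001,"gripper":0},{"dx":-0.001,"dy":0.094,"dz":0.0345,"rx":0,"ry":0.002,"rz":0.001,"gripper":0}]'; python3 - <<'E'
from h import *
from cell import read_camera
n=np.array([-.318,.115,.941]);n/=np.linalg.norm(n);L=np.array([.599,-.287,.125])
az=np.radians(69.8); R=Rt([np.cos(az),np.sin(az),0],-n)
row(L+n*(.08+.0325),R)
S=np.stack([-R[:,2],R[:,0],n],1)  # head-ish axes: x along long, y, z
S[:,1]=np.cross(S[:,2],S[:,0])
for k in('scene','top'):
    p,d=read_camera(k); cv2.imwrite(f'pics/{k}9.png',p[:,:,::-1]);np.save(f'pics/{k}9.npy',d)
    P=cloud(k,d); h=cv2.cvtColor(p,cv2.COLOR_RGB2HSV); l=(P-L)@S
    near=(d>0)&(abs(l[...,0])<.06)&(abs(l[...,1])<.05)&(l[...,2]>.05)&(l[...,2]<.15)
    red=near&(h[...,1]>150)&((h[...,0]<6)|(h[...,0]>174)); br=near&(h[...,0]>12)&(h[...,0]<30)&(h[...,1]>110)
    for nm,m in(('red',red),('brass',br)):
        q=l[m]; 
        if len(q)>5: print(k,nm,len(q),'min',np.percentile(q,3,0).round(4),'max',np.percentile(q,97,0).round(4),'mean',q.mean(0).round(4))
a=cv2.imread('pics/scene9.png')[200:340,130:290]
cv2.imwrite('pics/s9.png',cv2.resize(a,None,fx=4,fy=4,interpolation=2))
# expected outline of face
co=np.array([[x,y,z] for z in(.08,.09) for x,y in((-.023,-.015),(.023,-.015),(.023,.015),(-.023,.015))])@S.T+L
print((proj('scene',co)-[130,200]).round(1)*4)
E
```

```text
time: 11.95
tool_pos: [0.5636, -0.2749, 0.2315]
tool_rot: [-1.918, -0.001, 1.217]
contact_force: [0.1, 0.4, -0.5]
opening: 0.024
t 11.95 pos [ 0.5636 -0.2749  0.2315] rpy [-1.918e+00 -1.000e-03  1.217e+00] F [ 0.1  0.4 -0.5] op 0.024
dxyz [0.0006 0.0004 0.0008] rxyz [ 0.0025 -0.0014 -0.0009]
scene red 157 min [-0.0119 -0.0104  0.0982] max [0.0218 0.013  0.1314] mean [0.012  0.0015 0.1195]
scene brass 55 min [ 0.0072 -0.0122  0.0813] max [0.026  0.0152 0.0921] mean [0.02   0.0021 0.0877]
[[228.  197.6]
 [231.6 237.2]
 [274.8 227.2]
 [269.6 188. ]
 [224.8 186.8]
 [228.4 226. ]
 [272.  216. ]
 [266.8 177.2]]
```

View pics/s9.png

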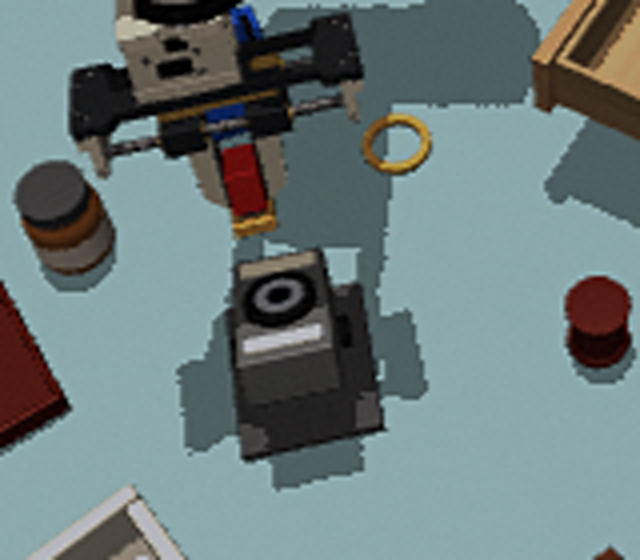

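The measured brass face sits at z≈0.081 along the lens axis, and x/y are within about 3 mm. Its outline matches the prediction: front edge expected at crop (232,237)-(275,227), seen at (234,236)-(276,226). I'll let it settle, check and hand in.

```bash
python3 -m creep '[{"dx":0,"dy":0,"dz":0,"rx":0,"ry":0,"rz":0,"gripper":0},{"dx":0,"dy":0,"dz":0,"rx":0,"ry":0,"rz":0,"gripper":0},{"dx":0,"dy":0,"dz":0,"rx":0,"ry":0,"rz":0,"gripper":0},{"dx":0,"dy":0,"dz":0,"rx":0,"ry":0,"rz":0,"gripper":0}]'; python3 - <<'E'
from h import *
from cell import status,robot
s=status.observe(); print(s['tool_pos'],abs(s['qvel']).max(),s['opening'])
robot.hand_in()
E
```

```text
time: 12.55
tool_pos: [0.5632, -0.2747, 0.2306]
tool_rot: [-1.917, -0.002, 1.217]
contact_force: [0.3, -0.2, -1.3]
opening: 0.024
[ 0.5631993  -0.27471023  0.23057436] 0.0013601313743951669 0.023957029305720495
the job is handed in; nothing more can be done
```

I handed the job in at about 12.6 s. The red stamp is held in front of the grey camera's lens and the top drawer is open. `hand_in()` gives no verdict, so what follows is what I measured.

- **Drawer:** I gripped the bar handle and pulled about 14 cm from its nearly shut start, so it stands about 15 cm open. The last top picture showed it still open.
- **Stamp position:** I gripped red across its 24 mm side. The scene camera put the brass face about 81 mm from the lens, centred to within about 3 mm. The tool was within 0.003 rad of square to the lens and of the intended long-side direction. The brass outline in the picture matched the prediction to about 1 pixel.
- **At rest:** the arm was motionless (joint speeds about 0.001 rad/s). The fingers read 24 mm, the width of the grip.
- **Other things:** the blue and black stamps still stood in the drawer, and nothing else on the bench had visibly moved.

**Checks that failed or disagreed:**
- My first move was refused for missing keys, before the arm moved.
- The two cameras' estimates of the lens position differed by about 5 mm. I used a point between them, well inside the 15 mm tolerance.

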